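Check a pair of wheel spacers in the bench caliper

ROBOT

A 6-joint arm with a two-finger parallel gripper is mounted at the origin on the work surface. World frame = base frame: x ahead of the robot, y to its left, z up, the work surface at z = 0. Lengths are in mm, angles in rad, forces in N, time in s.
With the tool pointing down it reaches from about 350 to 875 mm from the base axis. Payload 15.5 kg.
Tool frame: the origin (TCP) lies midway between the tips of the shut fingers; the grasp point (between the pads) lies 19 mm behind it; z points along the fingers, y is the direction in which the jaws open and shut (so a half turn about z gives the same grasp; the last joint's range is limited). The gripper opens to 85 mm and grips with 20 to 120 N. Pads are 22 mm wide; open, the fingers measure 114 mm over their backs; the gripper's body (76 mm by 85 mm) begins 54 mm behind the grasp point. The pads swing forward as they close: fully open they stand 13 mm farther back than shut.
Start: joints at [-1.204, 0.494, 1.345, -0, 1.302, -0.096], TCP at [278.476, -559.533, 231.277] pointing down, gripper open.
Joint ranges: [-2.91, 2.91], [-0.82, 2.16], [0.22, 2.67], [-1.22, 4.37], [0.12, 2.79], [-3.08, 3.08]. Speed limits (rad/s): [1.89, 1.89, 2.57, 3.01, 3.01, 3.01].

INTERFACE

Orientations are given as a unit quaternion [w, x, y, z].
In Python, from rig import bot gives the robot as it stands. The module is installed in compiled form; this text tells all that it offers.
- The arm moves only by the tool send_rows, never from a script. Its argument "motion" is one flat list of numbers, 5 for each row, row after row: the gripper's target within -1 to 1 (fully open at 1, half-way at 0, shut at -1), then the shift along the tool's x, y, z scaled (see below), then the turn about the tool's z scaled (see below). A call has 1 to 5 rows; each row is the pose to reach, as a shift and turn from the pose measured when the call began, along the tool's axes at that moment; what a row does not reach only later rows make up. The controller multiplies each number of a shift by 0.3 m and each number of a turn by 0.5 rad. A row lasts 1/10 s, in which the tool goes at most 50 mm and 8.59 degrees, less where a joint would pass 70% of its speed; a pose out of reach is approached as far as the arm can. A call with a number of a shift or a turn outside -1 to 1 is refused whole. A call with a gripper value outside its range is refused whole. The fingers move at their own pace and stop on an object; "newtons" is the grip in N (left out, the last holds). Time passes only in rows, so rows that repeat a pose let the fingers close. It gives the time, the measured TCP pose, the force and the opening at its end, in the units of the state.
- bot.get_obs(): the state, without advancing time (a new reading comes with each control period).
- bot.get_image(name): name is "scene" or "top" or "wrist"; returns the picture (384x512x3 uint8, red, green, blue); there is no depth.
- bot.camera_model(name): a dict with "fx", "fy", "cx", "cy" (pixels), "world_to_cam" (4x4, takes a point from world to camera coordinates). Camera axes: x right, y up, looking along -z (the intrinsics and any distortion apply to the point x, -y, -z); pixel columns grow to the right and rows downward; lengths in mm; the calibration is good to about 2 mm. A picture is of the moment at which its call begins: read the wrist's pose just before it. camera_model takes no time and is no camera call; for the wrist camera it gives the pose at the moment of the call.
- bot.sign_off(): hands the job in, once; it reports no verdict.
The state is a dict: "time": time; "joint_pos": joint angles; "qd": joint speeds; "joint_torque": joint torques, N m; "tcp_pos": TCP position; "tcp_rot": TCP orientation; "wrist_force": force on the tool from outside, world axes, zero at the start; "moment": the same for the moment, N m; "width": opening from 0.0 (shut) to 1.0 (fully open).
Only numpy, scipy, OpenCV 4.12 (cv2) and the standard library are available. Lean on these libraries where they do the work, as an engineer would, in place of code of your own. Each camera call takes 0.05 s, during which the arm holds its last target. There are 200 camera calls.

TASK

Check the two small orange wheel spacers as a matched pair in the bench caliper: first drop both flat into its round nest so they stack as one column (slide the red-tabbed jaw back if it is in the way), then slide that jaw shut until it bears gently but definitely on the spacers, without crushing them. Leave the jaw closed on the pair, let go, and leave the larger green spacer, tin, bell and screwdriver where they are.

Things in the scene. Friction and masses are not known exactly. Their poses are not given: they have to be found in the camera images.
- gauge: bench caliper, fixed: dark base plate 200 (x) x 80 x 10 mm, origin at the centre of its underside on the table, z up. Its x axis is the sliding direction, all on y = 0: round nest at x = +60 mm, fixed steel anvil beyond it, face at x = +81 mm; the jaw opens towards -x. Anvil and jaw blade are 12 mm wide, 14 to 38 mm above the table, and reach into the nest through gaps.
- nest_floor (a point): centre of the nest's floor, 10 mm above the table. The nest is a short upright tube of four aluminium posts with gaps between, 42 mm bore for the 40 mm spacers: straight from 10 to 32 mm above the table, then flaring to 54 mm bore at its top, 41 mm above the table (62 mm across outside). Two stacked spacers fill it from 10 to 42 mm.
- jaw (a joint): jaw opening in m, the gap between the blade's and the anvil's faces: 0 shut, 0.080 fully open, growing as the jaw slides to the gauge's -x. Below about 0.042 the blade stands inside the nest and blocks it; starts at 0.020 to 0.070. Shut on the spacers it reads 0.040. About 1.5 N of friction plus light damping, no spring; stays where it is left.
- jaw_grip (a point): centre of the top of the jaw's red grip tab, 78 mm above the table: an upright plate 14 mm thick along the gauge's x, 30 mm wide, 42 mm tall, on a black carriage 44 x 36 mm whose top is 36 mm above the table. The tab's centre is always 60 mm behind the blade's face, towards the gauge's -x.
- mat: flat blue work mat, 195 x 195 x 2 mm, fixed; origin at the centre of its underside. The spacers, green spacer, tin and bell start standing on it, 2 mm above the table, in five places (four corners and middle) that are shared out at random.
- spacer_a: orange plastic spacer disc to be checked, 40 mm diameter, 16 mm thick, lying flat, about 30 g; small dark bore, not grippable; origin at its middle, z along its axis.
- spacer_b: the other orange spacer disc, the same as spacer_a (the order in the nest does not matter).
- big_spacer: bystander: larger green spacer disc, 52 mm diameter, 16 mm thick, lying flat; origin at its middle.
- tin: bystander: small paint tin, 54 mm diameter, 58 mm tall; origin at the centre of its underside.
- bell: bystander: blue domed bicycle bell, 53 mm diameter, 37 mm tall; origin at the centre of its underside.
- screwdriver: bystander: red-handled screwdriver lying on the table beyond the gauge and mat, about 200 mm long, lying along its x axis.
- jaw_face (a point): centre of the flat end face of the jaw's steel blade, 26 mm above the table; the blade is 12 mm wide, 24 mm high, and moves with the jaw.
Things that resemble listed ones, but are neither listed nor needed, are in the scene too. Leave any yellow look-alike of the spacer_a alone. What is shaped like the gauge but purple is not meant.

How it is judged (in metres and radians):
On the way, in this order (a step that is already met when the one before it is completed fails the run):
1. both orange spacers lie flat in the nest as one column (horizontal distance between each of spacer_a, spacer_b and nest_floor below 0.004 m and height (world z) of each of spacer_a, spacer_b below 0.0365 m and angle between the z axis of each of spacer_a, spacer_b and the z axis of gauge, either way round below 0.09 rad), for 0.2 s.
2. the jaw bears on the pair with at least 1.5 N on one of the spacers ((contact force between jaw and spacer_a above 1.5 N or contact force between jaw and spacer_b above 1.5 N)), for 0.1 s.
At the end, for the whole second after the job is handed in: Both orange spacers lie flat (within 5 degrees) as one column in the nest, centres within 4 mm of its axis and no higher than 36.5 mm above the table, at rest; the jaw is left closed on them (opening 38 to 41 mm) (all of step 1 and value of joint jaw between 0.038 and 0.041 m and linear speed of each of spacer_a, spacer_b below 0.02 m/s); the robot touches nothing.
It fails at once if a bystander was moved by more than 25 mm (distance of any of big_spacer, tin, bell, screwdriver from where it was at the start of the episode above 0.025 m).
It fails at once if the tin or the bell was tipped by more than 30 degrees (angle between any of tin, bell's own z axis and vertical above 0.52 rad).
It fails at once if a spacer was crushed: the jaw pressed on it with more than 40 N (contact force between jaw and spacer_a above 40 N or contact force between jaw and spacer_b above 40 N).
It also fails if it takes over 69 s, if anything falls off the work surface, if the arm or the gripper's body presses on something with over 40 N, if the wrist force passes 120 N, or if a joint passes its speed limit or range.

## Working session

There is one attempt and no reset: what is moved stays moved. The work goes in short steps, Python scripts to look and compute and a tool call to move; the robot and the scene stay as the last step left them, time stands still between calls to the robot, and variables do not carry over. Pictures are saved under pics/ and viewed, about 8 in all and at most 12, crops included, and the job is handed in when it is done.

Besides the shell and the picture viewer there is one more tool, called after ">>>" as name(argument=value, ...), one argument or row to a line, values as JSON. send_rows: Moves the arm, as the interface text tells. Shifts and turns lie within -1 to 1; 1 stands for 0.3 m of shift or 0.5 rad of turn. Its arguments: {"type":"object","properties":{"motion":{"type":"array","items":{"type":"number","minimum":-1,"maximum":1}},"newtons":{"type":"number"}},"required":["motion"]}

```bash
mkdir -p pics
python3 - <<'E'
from rig import bot
import cv2,numpy as np
o=bot.get_obs();print(o)
for n in("scene","top"):
    im=bot.get_image(n);cv2.imwrite(f"pics/{n}0.png",im[:,:,::-1])
    m=bot.camera_model(n);print(n,m)
a=cv2.imread("pics/scene0.png");b=cv2.imread("pics/top0.png")
cv2.imwrite("pics/top0x.png",cv2.resize(b,(800,600),interpolation=cv2.INTER_CUBIC))
E
```

```text
{'time': 0.0, 'joint_pos': array([-1.20453474e+00,  4.94205385e-01,  1.34613586e+00, -3.47462445e-05,
        1.30250394e+00, -9.55284383e-02]), 'qd': array([ 0.00040626, -0.00032917,  0.00058602,  0.00063536, -0.00206176,
       -0.00047004]), 'joint_torque': array([ 3.67168745e-03, -8.82153654e+01, -3.83859694e+01,  5.28184131e-06,
        1.00681194e-02, -4.04244156e-05]), 'tcp_pos': array([ 278.31497383, -559.20400437,  230.68484904]), 'tcp_rot': array([-6.18277258e-04,  9.73460715e-01,  2.28853324e-01, -1.01112399e-04]), 'wrist_force': array([ 0.17117172,  0.8994136 , -0.34246655]), 'moment': array([-0.01985964, -0.01011358,  0.07984751]), 'width': 0.9999789846260202}
scene {'fx': 487.6582057489261, 'fy': 487.6582057489261, 'cx': 254.9641035615467, 'cy': 191.78611525942597, 'world_to_cam': array([[-3.31475299e-01,  9.43446788e-01, -5.68192768e-03,
         2.39626820e+02],
       [-7.76294987e-01, -2.69314855e-01,  5.69943508e-01,
         3.94883095e+02],
       [ 5.36181144e-01,  1.93333046e-01,  8.21664234e-01,
        -1.38524143e+03],
       [ 0.00000000e+00,  0.00000000e+00,  0.00000000e+00,
         1.00000000e+00]])}
top {'fx': 433.1158038172165, 'fy': 433.1158038172165, 'cx': 256.1369728786612, 'cy': 185.93120377838434, 'world_to_cam': array([[-4.46008467e-03, -9.99987431e-01, -2.29027138e-03,
        -5.50021071e+01],
       [ 9.86155107e-01, -4.77802310e-03,  1.65756677e-01,
        -5.95225342e+02],
       [-1.65765536e-01, -1.51927401e-03,  9.86164022e-01,
        -9.28956077e+02],
       [ 0.00000000e+00,  0.00000000e+00,  0.00000000e+00,
         1.00000000e+00]])}
```

View pics/top0x.png

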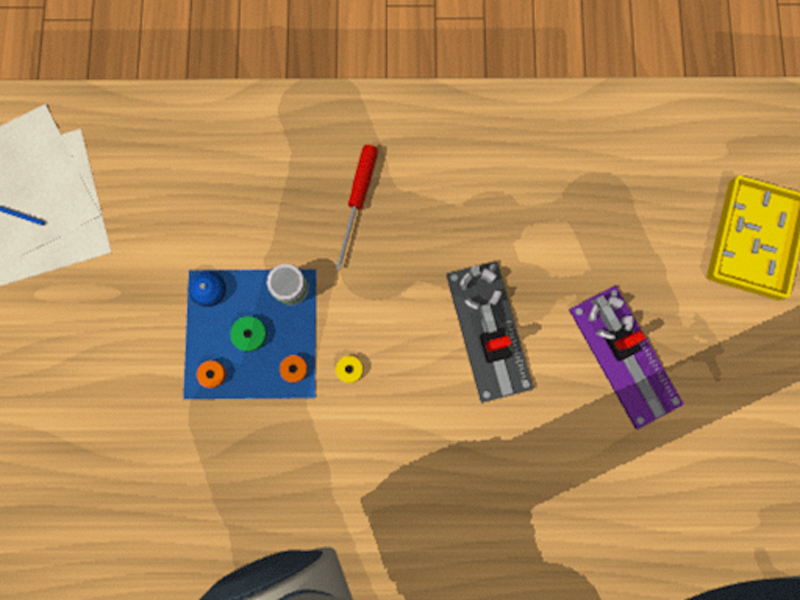

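View pics/scene0.png

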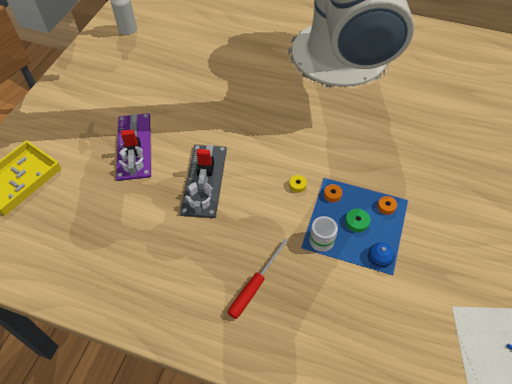

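The top view (800x600) shows five discs or calipers to tell apart:
- **Orange discs:** at (210,374) and (292,369) on the blue mat. These are the spacers.
- **Yellow disc:** at (349,368), off the mat, a look-alike.
- **Dark caliper:** at (490,332). This is the gauge.
- **Purple caliper:** at (626,357), a decoy.

I'll confirm these in one enlarged crop.

```bash
cat > h.py <<'E'
from rig import bot
import cv2,numpy as np
def ray(n,u,v,z,m=None):
    m=m or bot.camera_model(n);W=np.array(m["world_to_cam"]);R=W[:3,:3];c=-R.T@W[:3,3]
    d=R.T@np.array([(u-m["cx"])/m["fx"],-(v-m["cy"])/m["fy"],-1])
    return (c+d*(z-c[2])/d[2])[:2]
def proj(n,p,m=None):
    m=m or bot.camera_model(n);W=np.array(m["world_to_cam"]);q=W[:3,:3]@np.array(p)+W[:3,3]
    return np.array([m["cx"]+m["fx"]*q[0]/-q[2],m["cy"]-m["fy"]*q[1]/-q[2]])
E
python3 - <<'E'
from h import *
b=cv2.imread("pics/top0.png");a=cv2.imread("pics/scene0.png")
for n,im in(("top",b),("scene",a)):
    h=cv2.cvtColor(im,cv2.COLOR_BGR2HSV)
    for lab,lo,hi in(("orange",(7,220,150),(16,255,255)),("green",(50,120,60),(85,255,255)),("yellow",(24,180,120),(32,255,255))):
        k=cv2.inRange(h,lo,hi);k=cv2.morphologyEx(k,cv2.MORPH_CLOSE,np.ones((5,5)))
        N,_,s,c=cv2.connectedComponentsWithStats(k)
        for i in range(1,N):
            if s[i,4]>60:print(n,lab,s[i],c[i].round(1),ray(n,*c[i],17).round(1))
g=cv2.resize(b[155:270,275:355],None,fx=5,fy=5,interpolation=cv2.INTER_CUBIC)
g2=cv2.resize(b[165:265,115:200],None,fx=4.6,fy=5.75,interpolation=cv2.INTER_CUBIC)
cv2.imwrite("pics/crop1.png",np.hstack([g,g2]))
E
```

```text
top orange [180 228  16  16 209] [187.5 235.6] [485.7 100.2]
top orange [126 232  17  16 213] [134.4 239.2] [478.2 221.5]
top green [147 202  23  23 402] [158.5 213.1] [537.7 168.4]
top yellow [ 453  112   59   80 3622] [484.8 152.4] [ 678.2 -598.5]
top yellow [215 228  17  17 230] [223.2 235.9] [484.7  18.3]
scene orange [325 185  16  14 174] [332.8 191.6] [485.5 101.3]
scene orange [379 197  17  14 187] [387.2 203.7] [477.9 222.2]
scene green [346 208  24  24 463] [357.3 219.9] [540.3 169.2]
scene yellow [   0  141   61   74 2528] [ 23.5 174.1] [ 671.2 -583.6]
scene yellow [289 175  18  17 231] [297.6 183.2] [489.   20.4]
```

View pics/crop1.png

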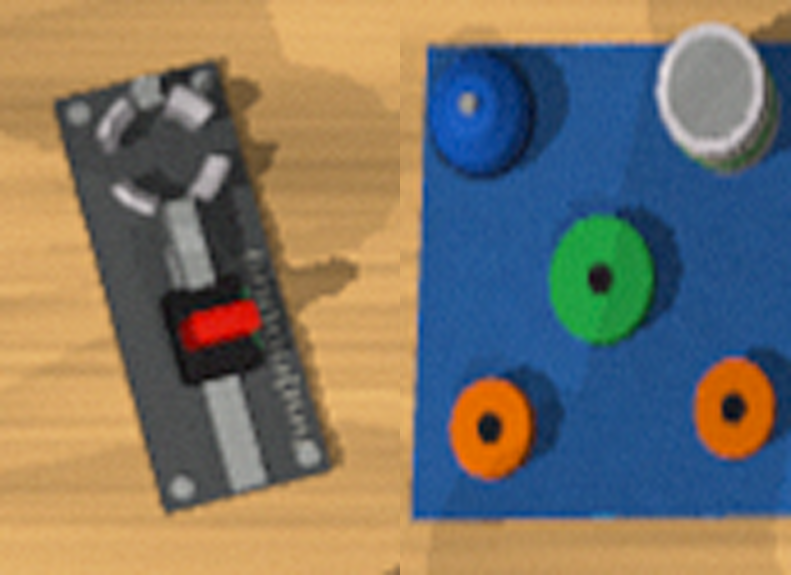

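The crop confirms both orange discs on the blue mat and the dark caliper. Its jaw looks open to around the nest rim. The plate corners in the crop are (56,102), (220,60), (330,465) and (167,513), and the red tab is near (219,322).

Run:
```python
from h import *
P=[ray("top",275+u/5,155+v/5,10) for u,v in((56,102),(220,60),(330,465),(167,513))]
P=np.array(P);print(P.round(1));c=P.mean(0)
ax=(P[0]+P[1]-P[2]-P[3])/2;print("len",np.linalg.norm(ax),np.linalg.norm(P[0]-P[1]));yaw=np.arctan2(ax[1],ax[0])
e=np.array([np.cos(yaw),np.sin(yaw)]);print("c",c,"yaw",yaw,"nest",c+60*e)
t=ray("top",275+219/5,155+322/5,78);print("tab",t,(t-c)@e, "open",81-((t-c)@e+60), (t-c)@[-e[1],e[0]])
o=bot.get_obs();w,x,y,z=o["tcp_rot"]
from scipy.spatial.transform import Rotation as R
M=R.from_quat([x,y,z,w]).as_matrix();print(M.round(4))
print("wrist",bot.camera_model("wrist"))
# scene corroboration: project gauge corners/nest
for q in(c+60*e,t):print(q)
# nest ring center check, overlay
b=cv2.imread("pics/scene0.png")
```

```text
[[ 626.5 -128.8]
 [ 646.4 -206.8]
 [ 456.2 -251.9]
 [ 434.8 -176.5]]
len 196.50792687930854 80.49652183203214
c [ 540.95687089 -191.01240419] yaw 0.2383684709379316 nest [ 599.26034093 -176.84535151]
tab [ 516.09019805 -193.09200998] -24.654586664315666 open 45.654586664315666 3.8506538290912764
[[ 8.953e-01  4.455e-01 -4.000e-04]
 [ 4.455e-01 -8.953e-01  1.000e-03]
 [ 1.000e-04 -1.000e-03 -1.000e+00]]
wrist {'fx': 285.2676171003902, 'fy': 285.2676171003902, 'cx': 256.5056078253643, 'cy': 191.66034708502175, 'world_to_cam': array([[ 4.45192215e-01, -8.95434398e-01, -1.06308266e-03,
        -6.24820006e+02],
       [ 8.64505105e-01,  4.30123520e-01, -2.60047458e-01,
         3.33552199e+01],
       [ 2.33312696e-01,  1.14852064e-01,  9.65595251e-01,
        -3.78737982e+02],
       [ 0.00000000e+00,  0.00000000e+00,  0.00000000e+00,
         1.00000000e+00]])}
[ 599.26034093 -176.84535151]
[ 516.09019805 -193.09200998]
```

>>> send_rows(
  motion=[1,0.69,-0.35,0,-0.95,1,0.69,-0.35,0,-0.95,1,0.69,-0.35,0,-0.95,1,0.69,-0.35,0,-0.95,1,0.69,-0.35,0,-0.95],
  newtons=30,
)

```text
time: 0.6
tcp_pos: [418.1, -370.2, 230.7]
tcp_rot: [-0.001, 0.892, 0.453, 0.0]
wrist_force: [0.2, 0.2, 0.3]
width: 0.992
```

>>> send_rows(
  motion=[1,0.76,0.01,0,-0.87,1,0.76,0.01,0,-0.87,1,0.76,0.01,0,-0.87,1,0.76,0.01,0,-0.87,1,0.76,0.01,0,-0.87],
)

```text
time: 1.1
tcp_pos: [556.6, -184.9, 230.8]
tcp_rot: [-0.001, 0.772, 0.635, 0.001]
wrist_force: [0.1, -0.2, -0.1]
width: 1.002
```

>>> send_rows(
  motion=[1,0,0,0,-0.87,1,0,0,0,-0.87,1,0,0,0,-0.87,1,0,0,0,-0.87,1,0,0,0,-0.87],
)

```text
time: 1.6
tcp_pos: [556.4, -184.9, 230.6]
tcp_rot: [-0.001, 0.619, 0.785, 0.001]
wrist_force: [0.2, -1.0, -0.8]
width: 1.001
```

```bash
cat >> h.py <<'E'
from scipy.spatial.transform import Rotation as R
def go(x,y,z,ang=None):
    """print scaled shift/turn to world target; ang = wanted tool-y angle"""
    o=bot.get_obs();w,a,b,c=o["tcp_rot"];M=R.from_quat([a,b,c,w]).as_matrix()
    ya=np.arctan2(M[1,1],M[0,1]);s=M.T@(np.array([x,y,z])-o["tcp_pos"])/300
    print("t",o["time"],"tcp",o["tcp_pos"].round(1),"yang",ya.round(4),"shift",s.round(4),"turn",None if ang is None else ((ya-ang)/.5).round(3),"F",o["wrist_force"].round(1),"w",round(o["width"],3))
E
python3 - <<'E'
from h import *
go(555,-187,231,.238)
m=bot.camera_model("wrist");im=bot.get_image("wrist")[:,:,::-1];cv2.imwrite("pics/w1.png",im)
import pickle;pickle.dump(m,open("w1.pkl","wb"))
cv2.imwrite("pics/w1x.png",cv2.resize(im,(800,600),interpolation=cv2.INTER_CUBIC))
E
```

```text
t 1.6 tcp [ 556.4 -184.9  230.6] yang 0.2362 shift [-0.0058 -0.0061 -0.0014] turn -0.004 F [ 0.2 -1.  -0.8] w 1.001
```

View pics/w1x.png

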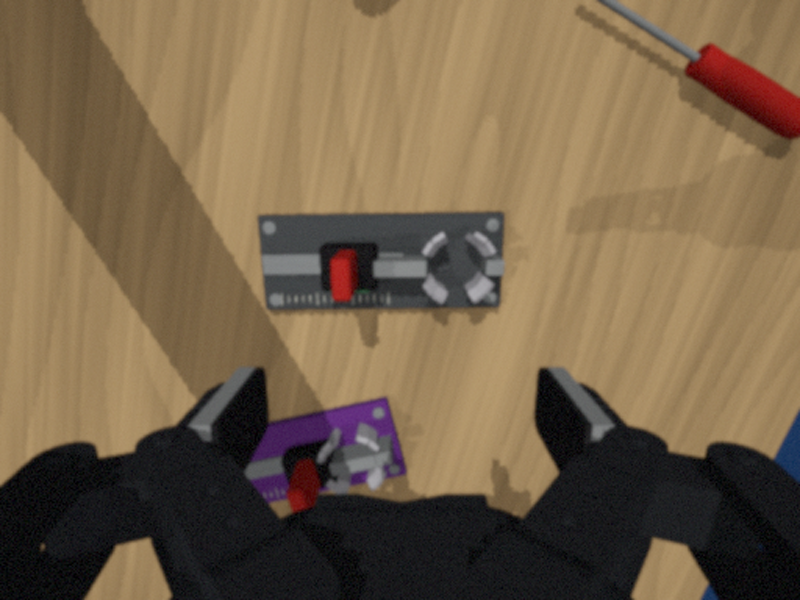

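Run:
```python
from h import *
im=cv2.imread("pics/w1.png")
cv2.imwrite("pics/w1c.png",cv2.resize(im[130:205,160:330],None,fx=4.7,fy=4.7,interpolation=cv2.INTER_CUBIC)[:, :800])
```

```text
(no output)
```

View pics/w1c.png

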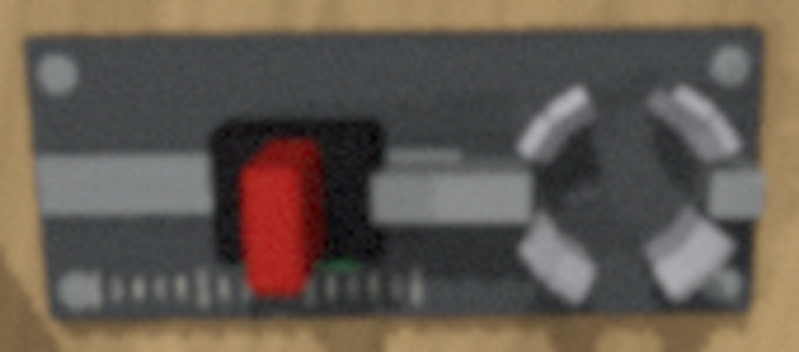

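```bash
cat > fit.py <<'E'
from h import *
import pickle;from scipy.optimize import least_squares
m=pickle.load(open("w1.pkl","rb"))
F=[(-100,40,10,28,40),(100,40,10,763,32),(100,-40,10,747,308),(-100,-40,10,52,318),(81,6,38,711,169),(81,-6,38,714,219),
 ("q",6,38,533,171),("q",-6,38,532,222),("t",0,78,276,231)]
def res(p):
    x,y,a,q=p;r=[]
    for gx,gy,z,u,v in F:
        gx={"q":81-q,"t":21-q}.get(gx,gx)
        w=(x+gx*np.cos(a)-gy*np.sin(a),y+gx*np.sin(a)+gy*np.cos(a),z)
        r+=list(proj("wrist",w,m)-(160+(u+.5)/4.7-.5,130+(v+.5)/4.7-.5))
    return np.array(r)
s=least_squares(res,[541,-191,.238,45],loss="soft_l1");x,y,a,q=s.x
print("px res",res(s.x).reshape(-1,2).round(2).tolist())
e=np.array([np.cos(a),np.sin(a)]);c=np.array([x,y])
print("gauge",s.x.round(3),"nest",c+60*e,"tab",c+(21-q)*e)
go(*(c+(21-q)*e),130,a)
E
python3 fit.py
```

```text
px res [[-1.62, -1.08], [1.39, -1.28], [1.86, 1.38], [-0.98, 0.95], [0.41, 0.4], [-0.6, -0.35], [-0.12, 0.42], [0.06, -0.55], [0.06, 0.4]]
gauge [ 5.41348e+02 -1.88296e+02  2.47000e-01  4.56780e+01] nest [ 599.51999586 -173.59675149] tab [ 517.42225656 -194.34123482]
t 1.65 tcp [ 556.4 -184.9  230.7] yang 0.2363 shift [-0.0011 -0.1337  0.3356] turn -0.022 F [-0.2 -0.1  0.8] w 0.998
```

>>> send_rows(
  motion=[0.5,0,-0.134,0.05,-0.022,0.2,0,-0.134,0.2,-0.022,0,0,-0.134,0.35,-0.022,0,0,-0.134,0.5,-0.022,0,0,-0.134,0.565,-0.022],
)

```text
time: 2.15
tcp_pos: [515.4, -193.2, 57.8]
tcp_rot: [-0.003, 0.616, 0.788, 0.0]
wrist_force: [-0.4, -0.2, 0.1]
width: 0.499
```

>>> send_rows(
  motion=[-1,0,0,0,0,-1,0,0,0,0,-1,0,0,0,0,-1,0,0,0,0,-1,0,0,0,0],
  newtons=25,
)

```text
time: 2.65
tcp_pos: [515.4, -193.3, 58.2]
tcp_rot: [-0.003, 0.616, 0.788, 0.0]
wrist_force: [1.6, -1.4, -25.2]
width: 0.154
```

```bash
python3 -c "
from h import *
go(517,-194,60,.247)"
```

```text
t 2.65 tcp [ 515.4 -193.3   58.2] yang 0.2428 shift [-0.0037  0.0047 -0.006 ] turn -0.008 F [  1.6  -1.4 -25.2] w 0.154
```

>>> send_rows(
  motion=[-1,0,-0.03,0,0,-1,0,-0.067,0,0,-1,0,-0.067,0,0],
  newtons=20,
)

```text
time: 2.95
tcp_pos: [494.5, -198.5, 58.3]
tcp_rot: [-0.004, 0.617, 0.787, -0.0]
wrist_force: [0.7, -5.8, -34.3]
width: 0.155
```

>>> send_rows(
  motion=[0,0,0,0,0,0,0,0,0,0,0.4,0,0,0,0],
)

```text
time: 3.25
tcp_pos: [495.4, -198.8, 59.4]
tcp_rot: [-0.002, 0.617, 0.787, 0.0]
wrist_force: [1.1, 0.3, -1.2]
width: 0.653
```

```bash
python3 -c "
from h import *
go(610,-173.6,150,.247)"
```

```text
t 3.25 tcp [ 495.4 -198.8   59.4] yang 0.2419 shift [-0.0088  0.3902 -0.3032] turn -0.01 F [ 1.1  0.3 -1.2] w 0.653
```

```bash
python3 -c "
from h import *
go(607,-203,120,.247)"
```

```text
t 3.25 tcp [ 495.4 -198.8   59.4] yang 0.2419 shift [-0.1019  0.3573 -0.2034] turn -0.01 F [ 1.1  0.3 -1.2] w 0.653
```

>>> send_rows(
  motion=[0.4,0,0,-0.13,0,0.4,-0.05,0.15,-0.2,0,0.4,-0.1,0.357,-0.2,-0.01,0.4,-0.1,0.357,-0.2,-0.01,0.4,-0.1,0.357,-0.2,-0.01],
)

```text
time: 3.75
tcp_pos: [609.4, -202.3, 119.6]
tcp_rot: [-0.001, 0.614, 0.789, 0.001]
wrist_force: [-0.8, -0.0, -0.1]
width: 0.695
```

Run:
```python
from h import *
import pickle
go(486,100.5,120,.247)
m=bot.camera_model("wrist");im=bot.get_image("wrist")[:,:,::-1];cv2.imwrite("pics/w2.png",im)
pickle.dump(m,open("w2.pkl","wb"))
p=proj("wrist",(599.5,-173.6,41),m);print(p)
x0,y0=[int(t) for t in p-[70,52]];print(x0,y0)
cv2.imwrite("pics/w2c.png",cv2.resize(im[max(y0,0):y0+105,x0:x0+140],None,fx=5.5,fy=5.5,interpolation=cv2.INTER_CUBIC))
```

```text
t 3.75 tcp [ 609.4 -202.3  119.6] yang 0.2481 shift [ 1.0795 -0.1508  0.0014] turn 0.002 F [-0.8 -0.  -0.1] w 0.695
[252.89732304 161.51760059]
182 109
```

View pics/w2c.png

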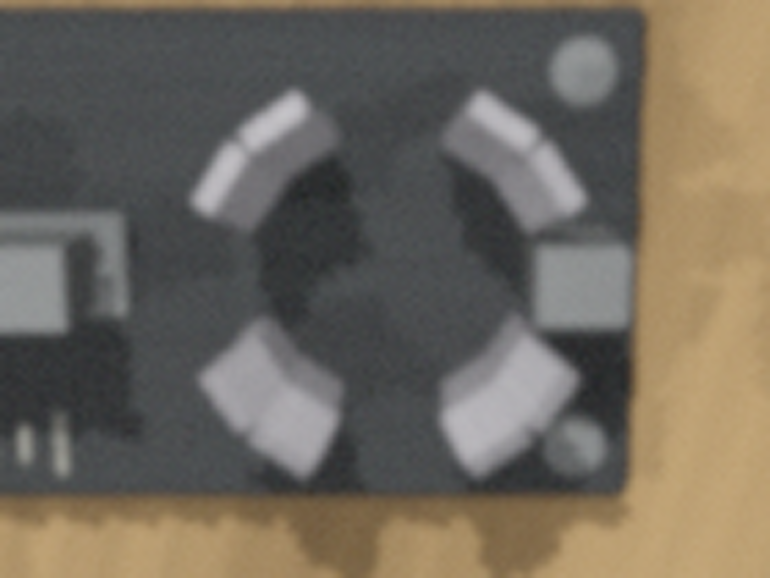

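Run:
```python
from h import *
import pickle;from scipy.optimize import least_squares
m=pickle.load(open("w2.pkl","rb"))
f=lambda u,v,z:ray("wrist",182+(u+.5)/5.5-.5,109+(v+.5)/5.5-.5,z,m)
P=np.array([f(u,v,41) for u,v in((192,203),(295,90),(483,90),(586,205),(200,378),(305,478),(578,380),(478,478))])
s=least_squares(lambda p:np.hypot(*(P-p[:2]).T)-p[2],[599,-174,31]);print("rim",s.x.round(2),s.fun.round(2),"mean",P.mean(0).round(2))
A=[f(534,245,38),f(534,330,38)];a=.247;e=np.array([np.cos(a),np.sin(a)]);print("anvil",np.round(A,1),"->nest",(np.mean(A,0)-21*e).round(2))
C=[f(643,12,10),f(622,493,10)];print("end corners",np.round(C,1),"->nest",(np.mean(C,0)-40*e).round(2))
d=C[0]-C[1];print("yaw",np.arctan2(-d[0],d[1]),np.hypot(*d))
B=[f(67,243,38),f(68,333,38)];print("opening",(np.mean(A,0)-np.mean(B,0))@e)
```

```text
rim [ 599.06 -173.53   30.38] [-0.16  0.17  0.22 -0.25 -0.16  0.09 -0.19  0.28] mean [ 599.17 -173.74]
anvil [[ 617.6 -162.6]
 [ 620.9 -174.5]] ->nest [ 598.91 -173.73]
end corners [[ 627.5 -126.6]
 [ 645.9 -202.1]] ->nest [ 597.92 -174.13]
yaw 0.2402859541647753 77.64809871529773
opening 67.23294485521114
```

```bash
python3 -c "
from h import *
go(496,72,120,.247)"
```

```text
t 3.8 tcp [ 607.4 -202.2  119.2] yang 0.2478 shift [ 0.9771 -0.136   0.0011] turn 0.002 F [-0.   0.1 -0.2] w 0.703
```

>>> send_rows(
  motion=[0.4,0.977,-0.136,0,0,0.4,0.977,-0.136,0,0,0.4,0.977,-0.136,0,0,0.4,0.977,-0.136,0,0,0.4,0.977,-0.136,0,0],
)

```text
time: 4.3
tcp_pos: [510.9, 30.6, 120.4]
tcp_rot: [-0.002, 0.615, 0.789, 0.0]
wrist_force: [1.5, 0.5, -0.4]
width: 0.699
```

```bash
python3 -c "
from h import *
go(496,72,120,.247)"
```

```text
t 4.3 tcp [510.9  30.6 120.4] yang 0.2468 shift [ 0.146  -0.0146  0.002 ] turn -0.0 F [ 1.5  0.5 -0.4] w 0.699
```

>>> send_rows(
  motion=[0.4,0.146,-0.015,0,0,0.4,0.146,-0.015,0,0,0.4,0.146,-0.015,0,0,0.4,0.146,-0.015,0,0],
)

```text
time: 4.7
tcp_pos: [495.9, 71.2, 120.8]
tcp_rot: [-0.002, 0.615, 0.789, 0.0]
wrist_force: [1.0, 0.0, -0.2]
width: 0.698
```

```bash
cat > orng.py <<'E'
from h import *
def find(zt,save=None):
    m=bot.camera_model("wrist");im=bot.get_image("wrist")[:,:,::-1]
    if save:cv2.imwrite(save,im)
    h=cv2.cvtColor(im,cv2.COLOR_BGR2HSV);k=cv2.inRange(h,(5,190,90),(17,255,255));k=cv2.morphologyEx(k,cv2.MORPH_CLOSE,np.ones((15,15)))
    N,_,s,c=cv2.connectedComponentsWithStats(k)
    for i in range(1,N):
        if s[i,4]>300:
            x,y,w,hh,A=s[i];K=(_==i).astype(np.uint8)
            H=cv2.findContours(K,0,1)[0][0];E=cv2.fitEllipse(cv2.convexHull(H))
            print(s[i],"ell",np.round(E[0],1),np.round(E[1],1),"pos",ray("wrist",*E[0],zt,m).round(1))
E
python3 -c "
from orng import *
go(486,101,120,.247)
find(17.5,'pics/w3.png')
go(486,101,120,.247)"
```

```text
t 4.7 tcp [495.9  71.2 120.8] yang 0.2462 shift [ 0.1045 -0.0076  0.0032] turn -0.002 F [ 1.   0.  -0.2] w 0.698
[ 257    0   49   28 1120] ell [280.8   3.4] [47.7 50.1] pos [478.  218.8]
[ 232  133   43   44 1445] ell [252.7 154.6] [42.4 43.1] pos [484.9 102. ]
t 4.75 tcp [496.   70.9 120.7] yang 0.2456 shift [ 0.1054 -0.0081  0.0029] turn -0.003 F [ 0.1  0.5 -0.3] w 0.7
```

```bash
python3 -c "
from h import *
go(485,102,6,.247)"
```

```text
t 4.75 tcp [496.   70.9 120.7] yang 0.2456 shift [ 0.1081 -0.0096  0.3829] turn -0.003 F [ 0.1  0.5 -0.3] w 0.7
```

>>> send_rows(
  motion=[0.4,0.108,-0.0096,0.05,-0.003,0.4,0.108,-0.0096,0.2,-0.003,0.4,0.108,-0.0096,0.33,-0.003,0.4,0.108,-0.0096,0.382,-0.003,0.4,0.108,-0.0096,0.382,-0.003],
)

```text
time: 5.25
tcp_pos: [484.1, 100.8, 4.3]
tcp_rot: [-0.003, 0.615, 0.788, -0.001]
wrist_force: [0.5, 0.2, 0.3]
width: 0.696
```

>>> send_rows(
  motion=[0,0,0,0,0,-0.2,0,0,0,0,-0.4,0,0,0,0,-0.4,0,0,0,0,-0.4,0,0,0,0],
  newtons=25,
)

```text
time: 5.75
tcp_pos: [484.6, 100.8, 4.9]
tcp_rot: [-0.003, 0.615, 0.788, -0.001]
wrist_force: [-1.3, -1.8, 8.8]
width: 0.455
```

Run:
```python
from h import *
go(485,102,66,.247)
im=bot.get_image("wrist")[:,:,::-1];cv2.imwrite("pics/w4.png",im)
```

```text
t 5.75 tcp [484.6 100.8   4.9] yang 0.2454 shift [ 0.0042  0.0014 -0.2036] turn -0.003 F [-1.3 -1.8  8.8] w 0.455
```

View pics/w4.png

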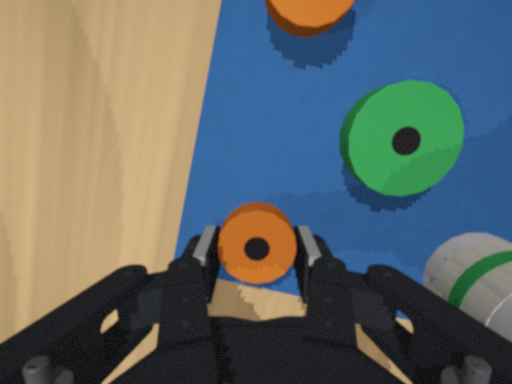

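The spacer is held between the pads, disc centre at about (258,243). Lifting it.

>>> send_rows(
  motion=[-0.4,0,0,-0.1,0,-0.4,0,0,-0.25,0,-0.4,0,0,-0.33,0,-0.4,0,0,-0.33,0],
)

```text
time: 6.2
tcp_pos: [486.8, 100.8, 107.1]
tcp_rot: [-0.001, 0.615, 0.788, 0.001]
wrist_force: [0.1, -0.3, -0.8]
width: 0.453
```

```bash
python3 -c "
from orng import *
o=bot.get_obs();go(599.1,-173.6,105,.247)
find(o['tcp_pos'][2]+13,'pics/w5.png');go(599.1,-173.6,105,.247)
im=cv2.imread('pics/w4.png');print(ray('wrist',0,0,0))"
```

```text
t 6.2 tcp [486.8 100.8 107.1] yang 0.2457 shift [-0.9783  0.1405  0.0046] turn -0.003 F [ 0.1 -0.3 -0.8] w 0.453
[ 259   10   50   59 2266] ell [283.3  39. ] [49.4 58.6] pos [474.6 196.3]
[ 218  204   79   78 4432] ell [256.5 243.4] [78.3 79.3] pos [486.2 104.5]
t 6.25 tcp [486.  100.7 105.4] yang 0.2457 shift [-0.9786  0.1433 -0.0017] turn -0.003 F [ 1.2  0.5 -0.6] w 0.456
[259.25540889 199.14248966]
```

```bash
cat > sim.py <<'E'
from h import *
from scipy.optimize import least_squares
T=np.linspace(0,2*np.pi,60)
def loc(uv,zt,m=None):
    """centre of a 40x16 disc (top at zt) whose silhouette ellipse centre is uv"""
    def f(p):
        Q=[proj("wrist",(p[0]+20*np.cos(t),p[1]+20*np.sin(t),z),m) for z in(zt,zt-16) for t in T]
        E=cv2.fitEllipse(cv2.convexHull(np.array(Q,np.float32)));return np.array(E[0])-uv
    return least_squares(f,ray("wrist",*uv,zt,m),diff_step=1e-3).x
E
python3 -c "
from sim import *
m=bot.camera_model('wrist');o=bot.get_obs()
p=loc(np.array([256.5,243.4]),o['tcp_pos'][2]+13,m);print(p,p-o['tcp_pos'][:2])
# earlier view: shift to same relative geometry
W=np.array(m['world_to_cam']);d=np.array([495.9,71.2,120.8])-o['tcp_pos'];W2=W.copy();W2[:3,3]=W[:3,3]-W[:3,:3]@d
m2=dict(m,world_to_cam=W2);p=loc(np.array([252.7,154.6]),18,m2);print(p, ray('wrist',252.7,154.6,18,m2))"
```

```text
[486.11435631 101.51935374] [0.10310276 0.80238565]
[485.16503203 101.34064471] [485.02279287 102.04313975]
```

>>> send_rows(
  motion=[-0.4,-0.97,0.14,0,0,-0.4,-0.97,0.14,0,0,-0.4,-0.97,0.14,0,0,-0.4,-0.97,0.14,0,0,-0.4,-0.97,0.14,0,0],
)

```text
time: 6.75
tcp_pos: [580.4, -132.3, 103.0]
tcp_rot: [-0.002, 0.615, 0.788, 0.0]
wrist_force: [-0.9, 0.1, -0.2]
width: 0.455
```

```bash
python3 -c "
from h import *
go(599.3,-174.4,60,.247)"
```

```text
t 6.75 tcp [ 580.4 -132.3  103. ] yang 0.2456 shift [-0.152   0.0273  0.1426] turn -0.003 F [-0.9  0.1 -0.2] w 0.455
```

>>> send_rows(
  motion=[-0.4,-0.152,0.027,0,-0.003,-0.4,-0.152,0.027,0.05,-0.003,-0.4,-0.152,0.027,0.142,-0.003,-0.4,-0.152,0.027,0.142,-0.003,-0.4,-0.152,0.027,0.142,-0.003],
)

```text
time: 7.25
tcp_pos: [598.5, -174.0, 59.4]
tcp_rot: [-0.004, 0.614, 0.789, -0.0]
wrist_force: [0.4, -0.4, 0.1]
width: 0.454
```

```bash
python3 -c "
from h import *
go(599.3,-174.4,40,.247)"
```

```text
t 7.25 tcp [ 598.5 -174.    59.4] yang 0.2473 shift [-0.0024  0.0027  0.0646] turn 0.001 F [ 0.4 -0.4  0.1] w 0.454
```

>>> send_rows(
  motion=[-0.4,-0.0024,0.0027,0.03,0,-0.4,-0.0024,0.0027,0.063,0,-0.4,-0.0024,0.0027,0.063,0,-0.4,-0.0024,0.0027,0.063,0],
)

```text
time: 7.65
tcp_pos: [599.2, -174.2, 40.4]
tcp_rot: [-0.004, 0.614, 0.789, -0.0]
wrist_force: [0.2, -0.0, -0.7]
width: 0.453
```

```bash
python3 -c "
from h import *
go(599.3,-174.4,40,.247)
cv2.imwrite('pics/w6.png',bot.get_image('wrist')[:,:,::-1][150:360,130:390].repeat(3,0).repeat(3,1)[:600])"
```

```text
t 7.65 tcp [ 599.2 -174.2   40.4] yang 0.2475 shift [-0.0006  0.0001  0.0013] turn 0.001 F [ 0.2 -0.  -0.7] w 0.453
```

View pics/w6.png

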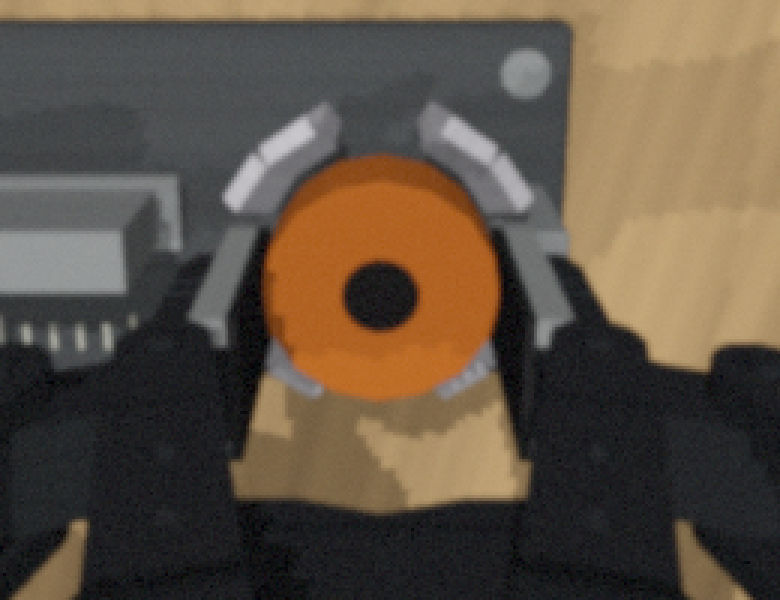

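The spacer sits centred in the nest flare, disc at (382,290) with the posts symmetric around it. Releasing.

>>> send_rows(
  motion=[0.3,0,0,0,0,0.3,0,0,0,0,0.3,0,0,0,0,0.3,0,0,0,0],
)

```text
time: 8.1
tcp_pos: [599.5, -174.4, 40.8]
tcp_rot: [-0.003, 0.614, 0.789, -0.0]
wrist_force: [0.6, -0.5, -1.1]
width: 0.65
```

>>> send_rows(
  motion=[0.4,0,0,-0.1,0,0.4,0,0,-0.267,0,0.4,-0.085,0,-0.267,0,0.4,-0.085,0,-0.267,0],
)

```text
time: 8.5
tcp_pos: [607.6, -201.9, 122.5]
tcp_rot: [-0.001, 0.615, 0.789, 0.0]
wrist_force: [-0.8, -0.0, -0.5]
width: 0.699
```

```bash
python3 -c "
from sim import *;from orng import find
go(479,222,120,.247)
m=bot.camera_model('wrist');find(26,'pics/w7.png')
print('nest/disc expected px',[proj('wrist',(599.1,-173.6,z),m).round(1) for z in(26,41)])
cv2.imwrite('pics/w7c.png',cv2.resize(cv2.imread('pics/w7.png')[90:230,170:340],None,fx=4.2,fy=4.2,interpolation=cv2.INTER_CUBIC))"
```

```text
t 8.5 tcp [ 607.6 -201.9  122.5] yang 0.2464 shift [ 1.4749 -0.0712  0.0119] turn -0.001 F [-0.8 -0.  -0.5] w 0.699
[ 233  136   46   46 1580] ell [255.3 158.2] [44.4 45.5] pos [ 599.5 -172.7]
nest/disc expected px [array([254.6, 159.1]), array([254.4, 161.9])]
```

View pics/w7c.png

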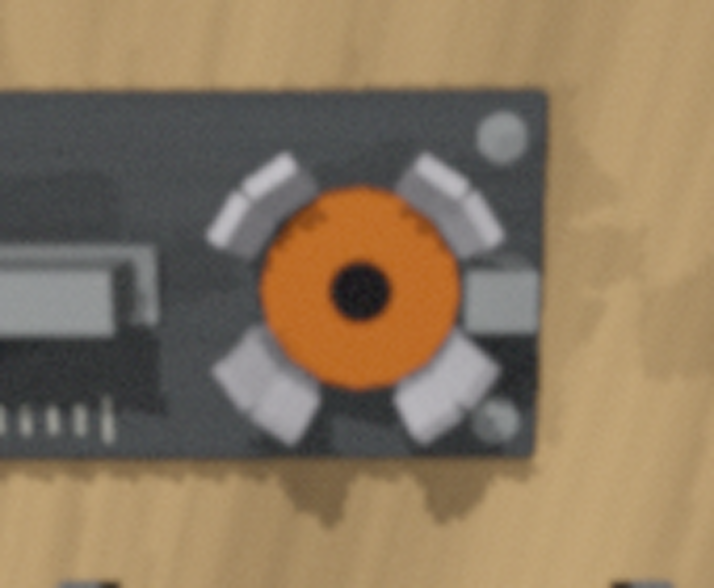

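The first spacer is down in the bore, disc at (360,290), flat by its apparent size. Next is the second spacer.

>>> send_rows(
  motion=[0.4,0.95,-0.04,0,0,0.4,0.95,-0.04,0,0,0.4,0.95,-0.04,0,0,0.4,0.95,-0.04,0,0,0.4,0.95,-0.04,0,0],
)

```text
time: 9.05
tcp_pos: [533.4, 42.3, 121.8]
tcp_rot: [-0.003, 0.615, 0.789, -0.0]
wrist_force: [0.7, -0.5, -0.3]
width: 0.698
```

```bash
python3 -c "
from h import *
go(489,193,120,.247)"
```

```text
t 9.05 tcp [533.4  42.3 121.8] yang 0.246 shift [ 0.5232 -0.0212  0.0086] turn -0.002 F [ 0.7 -0.5 -0.3] w 0.698
```

>>> send_rows(
  motion=[0.4,0.523,-0.021,0,0,0.4,0.523,-0.021,0,0,0.4,0.523,-0.021,0,0,0.4,0.523,-0.021,0,0,0.4,0.523,-0.021,0,0],
)

```text
time: 9.55
tcp_pos: [487.7, 194.5, 122.0]
tcp_rot: [-0.004, 0.614, 0.789, -0.001]
wrist_force: [0.0, -0.2, 0.2]
width: 0.698
```

```bash
cat >> orng.py <<'E'
    return None
def disc(zt,near):
    """nearest orange disc, silhouette-corrected"""
    from sim import loc
    m=bot.camera_model("wrist");im=bot.get_image("wrist")[:,:,::-1]
    h=cv2.cvtColor(im,cv2.COLOR_BGR2HSV);k=cv2.inRange(h,(5,190,90),(17,255,255));k=cv2.morphologyEx(k,cv2.MORPH_CLOSE,np.ones((15,15)))
    C=[c for c in cv2.findContours(k,0,1)[0] if cv2.contourArea(c)>300]
    E=min((cv2.fitEllipse(cv2.convexHull(c)) for c in C),key=lambda e:np.hypot(*(ray("wrist",*e[0],zt,m)-near)))
    p=loc(np.array(E[0]),zt,m);print("ell",np.round(E[:2],1).tolist(),"disc",p.round(1));return p
E
python3 -c "
from orng import *
p=disc(18,(478,222));go(*p,5.5,.247)"
```

```text
ell [[253.5, 157.3], [41.8, 42.9]] disc [477.6 222.3]
t 9.6 tcp [488.4 193.3 122.1] yang 0.2478 shift [ 0.101  -0.0089  0.3893] turn 0.002 F [-0.1 -0.9 -0.8] w 0.697
```

>>> send_rows(
  motion=[0.4,0.101,-0.009,0.05,0,0.4,0.101,-0.009,0.2,0,0.4,0.101,-0.009,0.33,0,0.4,0.101,-0.009,0.387,0,0.4,0.101,-0.009,0.387,0],
)

```text
time: 10.1
tcp_pos: [476.5, 220.4, 3.9]
tcp_rot: [-0.005, 0.615, 0.788, -0.003]
wrist_force: [-0.9, 1.0, 0.3]
width: 0.701
```

>>> send_rows(
  motion=[0,0,0,0,0,-0.2,0,0,0,0,-0.4,0,0,0,0,-0.4,0,0,0,0,-0.4,0,0,0,0],
)

```text
time: 10.6
tcp_pos: [477.0, 220.6, 4.5]
tcp_rot: [-0.004, 0.615, 0.789, -0.002]
wrist_force: [-0.0, -1.6, 7.3]
width: 0.456
```

>>> send_rows(
  motion=[-0.4,0,0,-0.1,0,-0.4,0,0,-0.25,0,-0.4,0,0,-0.33,0,-0.4,0,0,-0.33,0],
)

```text
time: 11.0
tcp_pos: [479.6, 221.0, 106.8]
tcp_rot: [-0.003, 0.615, 0.789, 0.0]
wrist_force: [-0.9, -0.3, -0.2]
width: 0.456
```

```bash
python3 -c "
from orng import *
for i in range(2):
    o=bot.get_obs();p=disc(o['tcp_pos'][2]+13,o['tcp_pos'][:2]);print('off',p-o['tcp_pos'][:2])
go(599.3,-174.4,105,.247)"
```

```text
ell [[256.6, 240.4], [77.7, 79.9]] disc [479.4 223.5]
off [-0.24635822  2.43503072]
ell [[256.6, 240.6], [77.9, 79.8]] disc [478.6 223.1]
off [-0.23416844  2.38119028]
t 11.1 tcp [478.  220.5 103.9] yang 0.2462 shift [-1.375   0.0712 -0.0105] turn -0.002 F [-0.5 -0.4 -0.7] w 0.455
```

>>> send_rows(
  motion=[-0.4,-0.95,0.05,0,0,-0.4,-0.95,0.05,0,0,-0.4,-0.95,0.05,0,0,-0.4,-0.95,0.05,0,0,-0.4,-0.95,0.05,0,0],
)

```text
time: 11.6
tcp_pos: [551.2, -20.5, 101.3]
tcp_rot: [-0.005, 0.615, 0.789, -0.002]
wrist_force: [0.8, -0.4, 0.0]
width: 0.452
```

```bash
python3 -c "
from h import *
go(599.7,-175.9,105,.247)"
```

```text
t 11.6 tcp [551.2 -20.5 101.3] yang 0.2463 shift [-0.5419  0.0305 -0.0156] turn -0.001 F [ 0.8 -0.4  0. ] w 0.452
```

>>> send_rows(
  motion=[-0.4,-0.542,0.0305,-0.015,0,-0.4,-0.542,0.0305,-0.015,0,-0.4,-0.542,0.0305,-0.015,0,-0.4,-0.542,0.0305,-0.015,0,-0.4,-0.542,0.0305,-0.015,0],
)

```text
time: 12.1
tcp_pos: [599.5, -177.8, 103.3]
tcp_rot: [-0.006, 0.616, 0.788, -0.002]
wrist_force: [-0.4, 1.1, -1.6]
width: 0.456
```

```bash
python3 -c "
from h import *
go(599.7,-175.9,60,.247)"
```

```text
t 12.1 tcp [ 599.5 -177.8  103.3] yang 0.2438 shift [0.0053 0.0037 0.1444] turn -0.006 F [-0.4  1.1 -1.6] w 0.456
```

>>> send_rows(
  motion=[-0.4,0.005,0.004,0.08,-0.006,-0.4,0.005,0.004,0.143,-0.006,-0.4,0.005,0.004,0.143,-0.006,-0.4,0.005,0.004,0.143,-0.006],
)

```text
time: 12.5
tcp_pos: [599.2, -174.7, 60.1]
tcp_rot: [-0.007, 0.614, 0.789, -0.003]
wrist_force: [0.6, -0.3, -0.4]
width: 0.453
```

```bash
python3 -c "
from h import *
go(599.7,-175.9,39.5,.247)"
```

```text
t 12.5 tcp [ 599.2 -174.7   60.1] yang 0.2478 shift [-0.0049  0.0013  0.0688] turn 0.002 F [ 0.6 -0.3 -0.4] w 0.453
```

>>> send_rows(
  motion=[-0.4,-0.005,0.0013,0.03,0,-0.4,-0.005,0.0013,0.067,0,-0.4,-0.005,0.0013,0.067,0,-0.4,-0.005,0.0013,0.067,0],
)

```text
time: 12.9
tcp_pos: [599.5, -175.8, 39.8]
tcp_rot: [-0.007, 0.614, 0.789, -0.003]
wrist_force: [0.1, 0.0, 0.1]
width: 0.453
```

```bash
python3 -c "
from orng import *
go(599.7,-175.9,39.5,.247)
o=bot.get_obs();p=disc(o['tcp_pos'][2]+13.5,o['tcp_pos'][:2])"
```

```text
t 12.9 tcp [ 599.5 -175.8   39.8] yang 0.2477 shift [-0.0004  0.0005  0.0008] turn 0.001 F [0.1 0.  0.1] w 0.453
ell [[256.3, 235.9], [78.4, 90.8]] disc [ 598.6 -170.8]
```

>>> send_rows(
  motion=[0.3,0,0,0,0,0.3,0,0,0,0,0.3,0,0,0,0,0.3,0,0,0,0],
)

```text
time: 13.35
tcp_pos: [599.8, -176.0, 40.2]
tcp_rot: [-0.007, 0.614, 0.789, -0.003]
wrist_force: [0.8, -0.6, 0.6]
width: 0.653
```

>>> send_rows(
  motion=[0.4,0,0,-0.1,0,0.4,0,0,-0.267,0,0.4,-0.085,0,-0.267,0,0.4,-0.085,0,-0.267,0],
)

```text
time: 13.75
tcp_pos: [608.6, -203.5, 121.9]
tcp_rot: [-0.004, 0.615, 0.789, -0.002]
wrist_force: [-0.1, 1.3, -0.7]
width: 0.702
```

```bash
python3 -c "
from orng import *
go(495,-199,120,.247)
p=disc(42,(599,-174));m=bot.camera_model('wrist')
im=bot.get_image('wrist')[:,:,::-1];cv2.imwrite('pics/w8.png',im)
cv2.imwrite('pics/w8c.png',cv2.resize(im[90:230,170:340],None,fx=4.2,fy=4.2,interpolation=cv2.INTER_CUBIC))"
```

```text
t 13.75 tcp [ 608.6 -203.5  121.9] yang 0.2467 shift [ 0.1069 -0.3636  0.01  ] turn -0.001 F [-0.1  1.3 -0.7] w 0.702
ell [[254.7, 158.8], [47.4, 50.0]] disc [ 599.1 -173.3]
```

View pics/w8c.png

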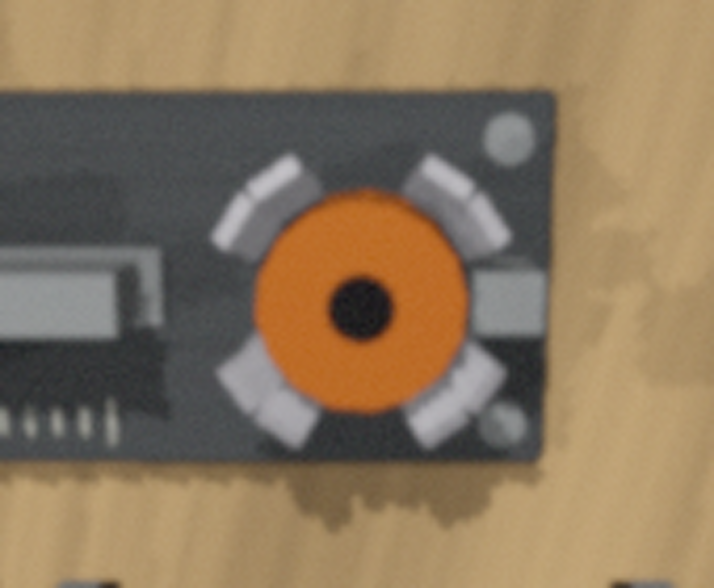

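The second spacer is stacked, disc centre at (599.1,-173.3) against the nest at (599.1,-173.6), and its size matches a flat top at 42 mm. Next I'll go behind the tab with the fingers shut.

```bash
python3 -c "
from h import *
go(458.5,-209,122,.247)"
```

```text
t 13.85 tcp [ 606.8 -201.2  119.9] yang 0.2469 shift [ 9.560e-02 -4.859e-01 -2.000e-04] turn -0.0 F [ 0.3  0.5 -0.5] w 0.703
```

>>> send_rows(
  motion=[0,0.096,-0.486,0,0,-1,0.096,-0.486,0,0,-1,0.096,-0.486,0,0,-1,0.096,-0.486,0,0,-1,0.096,-0.486,0,0],
)

```text
time: 14.35
tcp_pos: [457.4, -208.3, 121.7]
tcp_rot: [-0.007, 0.615, 0.788, -0.003]
wrist_force: [1.1, -0.2, 1.0]
width: -0.003
```

```bash
python3 -c "
from h import *
go(458.5,-209,58,.247)"
```

```text
t 14.35 tcp [ 457.4 -208.3  121.7] yang 0.246 shift [-0.0049  0.0058  0.2123] turn -0.002 F [ 1.1 -0.2  1. ] w -0.003
```

>>> send_rows(
  motion=[-1,-0.005,0.006,0.1,0,-1,-0.005,0.006,0.21,0,-1,-0.005,0.006,0.21,0,-1,-0.005,0.006,0.21,0],
)

```text
time: 14.75
tcp_pos: [459.1, -208.7, 58.6]
tcp_rot: [-0.008, 0.615, 0.789, -0.003]
wrist_force: [-0.1, -0.1, 0.1]
width: 0.0
```

>>> send_rows(
  motion=[-1,0,0.02,0,0,-1,0,0.04,0,0,-1,0,0.06,0,0,-1,0,0.08,0,0,-1,0,0.08,0,0],
)

```text
time: 15.25
tcp_pos: [483.4, -202.8, 58.6]
tcp_rot: [-0.007, 0.615, 0.789, -0.003]
wrist_force: [-0.8, 0.1, 0.4]
width: -0.001
```

```bash
python3 -c "
from h import *
go(499,-199,58,.247)
im=bot.get_image('wrist')[:,:,::-1];cv2.imwrite('pics/w9.png',im)"
```

```text
t 15.25 tcp [ 483.4 -202.8   58.6] yang 0.2472 shift [-0.0004  0.0534  0.0013] turn 0.0 F [-0.8  0.1  0.4] w -0.001
```

View pics/w9.png

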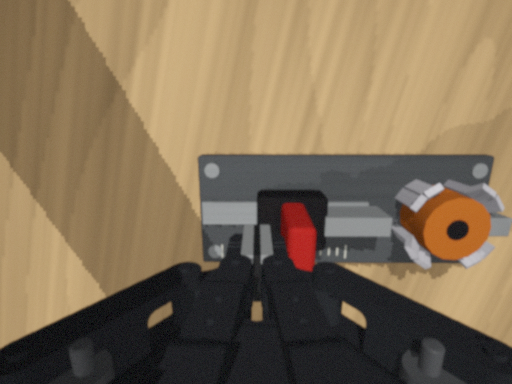

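>>> send_rows(
  motion=[-1,0,0.008,0,0,-1,0,0.016,0,0,-1,0,0.024,0,0,-1,0,0.032,0,0,-1,0,0.04,0,0],
)

```text
time: 15.8
tcp_pos: [494.6, -199.7, 58.3]
tcp_rot: [-0.008, 0.615, 0.789, -0.003]
wrist_force: [-1.3, 0.6, 0.9]
width: 0.003
```

>>> send_rows(
  motion=[-1,0,0.005,0,0,-1,0,0.01,0,0,-1,0,0.015,0,0,-1,0,0.02,0,0,-1,0,0.025,0,0],
)

```text
time: 16.3
tcp_pos: [501.9, -197.9, 58.2]
tcp_rot: [-0.008, 0.615, 0.789, -0.003]
wrist_force: [-5.1, -1.0, 2.2]
width: -0.001
```

```bash
cat > gap.py <<'E'
from orng import *
go(499,-199,58,.247)
m=bot.camera_model("wrist");im=bot.get_image("wrist")[:,:,::-1]
e=np.array([np.cos(.247),np.sin(.247)]);n=np.array([599.1,-173.6])
# sample pixel colours along blade top centreline (gauge y=3, z=38) from x=0 to 45
y=np.array([-e[1],e[0]])
for q in range(0,44,2):
    p=proj("wrist",(*(n+(q-60)*e+2*y),38),m);u,v=np.round(p).astype(int)
    print(q,im[v,u].tolist() if 0<=v<384 and 0<=u<512 else None,end=" ")
E
python3 gap.py
```

```text
t 16.3 tcp [ 501.9 -197.9   58.2] yang 0.2472 shift [-0.0013 -0.0104  0.0007] turn 0.0 F [-5.1 -1.   2.2] w -0.001
0 [37, 39, 39] 2 [146, 146, 144] 4 [148, 148, 145] 6 [149, 147, 146] 8 [148, 149, 146] 10 [149, 150, 149] 12 [147, 147, 145] 14 [146, 147, 143] 16 [150, 150, 147] 18 [148, 149, 146] 20 [147, 145, 144] 22 [147, 148, 145] 24 [151, 151, 148] 26 [151, 150, 147] 28 [150, 149, 147] 30 [150, 149, 146] 32 [148, 147, 145] 34 [146, 146, 144] 36 [149, 148, 145] 38 [146, 147, 144] 40 [143, 143, 143] 42 [32, 63, 110]
```

>>> send_rows(
  motion=[-1,0,0.002,0,0,-1,0,0.002,0,0,-1,0,0.002,0,0],
)

```text
time: 16.65
tcp_pos: [502.0, -197.8, 58.2]
tcp_rot: [-0.008, 0.615, 0.789, -0.003]
wrist_force: [-6.5, -1.8, 5.0]
width: -0.001
```

>>> send_rows(
  motion=[-1,0,0.005,0,0,-1,0,0.005,0,0,-1,0,0.005,0,0],
)

```text
time: 16.95
tcp_pos: [502.2, -197.7, 58.2]
tcp_rot: [-0.009, 0.614, 0.789, -0.004]
wrist_force: [-12.2, -5.5, 6.8]
width: -0.003
```

The push reads 13 N with the jaw stopped, so it's bearing on the pair. Backing off.

>>> send_rows(
  motion=[-1,0,-0.02,0,0,-1,0,-0.06,0,0,-1,0,-0.08,0,0,-1,0,-0.08,-0.15,0,-1,0,-0.08,-0.25,0],
)

```text
time: 17.45
tcp_pos: [479.8, -204.2, 134.9]
tcp_rot: [-0.009, 0.615, 0.789, -0.004]
wrist_force: [0.9, -0.5, 0.9]
width: 0.0
```

```bash
python3 -c "
from h import *
go(575,-230,170,.247)"
```

```text
t 17.45 tcp [ 479.8 -204.2  134.9] yang 0.2469 shift [-0.1598  0.2846 -0.1234] turn -0.0 F [ 0.9 -0.5  0.9] w 0.0
```

>>> send_rows(
  motion=[-1,-0.16,0.285,-0.123,0,-1,-0.16,0.285,-0.123,0,-1,-0.16,0.285,-0.123,0,-1,-0.16,0.285,-0.123,0,-1,-0.16,0.285,-0.123,0],
)

```text
time: 17.95
tcp_pos: [573.6, -229.5, 169.0]
tcp_rot: [-0.01, 0.615, 0.789, -0.004]
wrist_force: [-0.9, -0.6, -0.0]
width: -0.001
```

Run:
```python
from orng import *
go(575,-230,170,.247)
p=disc(42,(599,-174));m=bot.camera_model("wrist")
im=bot.get_image("wrist")[:,:,::-1];u,v=proj("wrist",(575,-180,40),m).astype(int)
w=cv2.resize(im[max(v-50,0):v+50,max(u-75,0):u+75],(600,400),interpolation=cv2.INTER_CUBIC)
t=bot.get_image("top")[:,:,::-1];t=cv2.resize(t[80:270,110:360],None,fx=2.4,fy=1.05)[:200,:600]
cv2.imwrite("pics/end.png",np.vstack([w,t]))
```

```text
t 17.95 tcp [ 573.6 -229.5  169. ] yang 0.2468 shift [-0.0026  0.0042 -0.0034] turn -0.0 F [-0.9 -0.6 -0. ] w -0.001
ell [[299.9, 135.6], [41.2, 41.6]] disc [ 599.5 -173.9]
```

View pics/end.png

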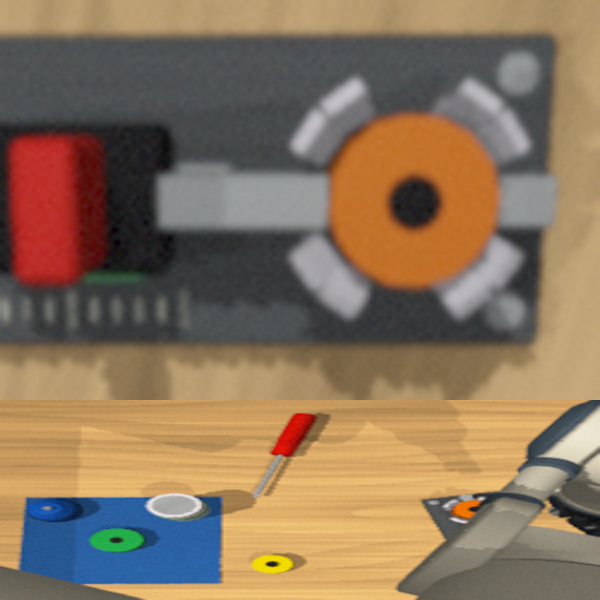

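The jaw blade touches the disc at (330,200), the anvil touches it at (498,200), and the pair sits flat in the nest. The bystanders look unmoved. Handing in.

```bash
python3 -c "
from rig import bot
print(bot.sign_off())"
```

```text
the job is handed in; nothing more can be done
None
```

I handed the job in at about 18 s of robot time. Both orange spacers are stacked in the nest of the dark caliper and the jaw is closed on them; no verdict was reported.

- **Sequence:** I slid the jaw back to about 67 mm, dropped the spacers in one after the other, then pushed the jaw shut from behind its tab with the fingers shut.
- **Jaw force:** the last push read about 13 N at the wrist with the jaw stopped. Less about 1.5 N of friction, roughly 11 N bore on the pair, under the 40 N limit. I then backed off.
- **Final check:** the top spacer is within 0.5 mm of the measured nest axis and its apparent size fits a flat stack. Blade and anvil both touch it, and the jaw opening measured about 40 mm. The fingers are clear of everything.
- **Bystanders:** the green spacer, tin, bell, screwdriver and yellow look-alike appear unmoved in the last picture. I did not measure them.
- **Disagreements:**
    - The first coarse top-camera reading of the nest was about 3 mm off the wrist camera's. I used the wrist values, which agreed among themselves to about 1 mm.
    - One disc measurement just before the second release was spoiled by the lower spacer showing through, so I ignored it.
    - While gripping the tab early on, the wrist read up to about 34 N vertically. I did not explain this; it dropped to about 1 N on release.

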